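# Fetch the mould insert from behind the spray cans

### The job

The copper mould insert on the grey stand is hemmed in by three spray cans: first stand all three cans on the black rubber mat, and only then put the insert upright in the middle of the blue cork-lined tray, lengthwise along it. Once it lies there, put every can back on the centre of the disc of its own colour. Keep the cans upright throughout.

Things in the scene. Friction and masses are not known exactly. Their poses are not given: they have to be found in the camera images.
- red_can: Loose upright aerosol can with a red cap and a red band, 135 mm tall, 0.12 to 0.25 kg. White body 54 mm in diameter up to 88 mm, shoulder, then a cylindrical cap 38 mm in diameter from 99 to 135 mm above the underside (grip it there from above). Origin: centre of its underside, z up; round, so its yaw means nothing.
- blue_can: Loose upright aerosol can with a blue cap and a blue band, 135 mm tall, 0.12 to 0.25 kg. White body 54 mm in diameter up to 88 mm, shoulder, then a cylindrical cap 38 mm in diameter from 99 to 135 mm above the underside (grip it there from above). Origin: centre of its underside, z up; round, so its yaw means nothing.
- yellow_can: Loose upright aerosol can with a yellow cap and a yellow band, 135 mm tall, 0.12 to 0.25 kg. White body 54 mm in diameter up to 88 mm, shoulder, then a cylindrical cap 38 mm in diameter from 99 to 135 mm above the underside (grip it there from above). Origin: centre of its underside, z up; round, so its yaw means nothing.
- red_disc: Fixed flat red disc, 70 mm in diameter, 3 mm thick, lying on the 6 mm thick floor of a grey steel stand: the place of the red can, which stands on it at the start. Origin: centre of its underside, so the can's underside stands 3 mm above it.
- blue_disc: Fixed flat blue disc, 70 mm in diameter, 3 mm thick, lying on the 6 mm thick floor of a grey steel stand: the place of the blue can, which stands on it at the start. Origin: centre of its underside, so the can's underside stands 3 mm above it.
- yellow_disc: Fixed flat yellow disc, 70 mm in diameter, 3 mm thick, lying on the 6 mm thick floor of a grey steel stand: the place of the yellow can, which stands on it at the start. Origin: centre of its underside, so the can's underside stands 3 mm above it.
- insert: Loose copper mould insert with a dark rib on top, 0.3 to 0.45 kg: foot 44 (its x) by 34 (y) by 10 mm high, on it a block 40 by 26 (y) up to 42 mm; grip it across the 26 mm. Origin: centre of underside. It starts on the stand's floor; one can stands on its -x side (66 mm between centres), one each on its +y and -y sides (64 mm), a 50 mm high wall 57 mm off on its +x side: no room for the gripper.
- mat: Fixed black rubber mat, the side area: 250 mm (its x) by 150 mm (its y), 3 mm thick, on the bench to the left or right of the stand. Origin: centre of its underside.
- tray: Fixed shallow blue polishing tray lined with cork: 130 mm (its x) by 100 mm (its y) outside, walls 4 mm thick and 14 mm high, top of the cork 8 mm above its underside, on the bench on the other side of the stand from the mat. Origin: centre of its underside.
Not all that is in view belongs to the job. Of the things that look like the insert, the larger one is meant.

How it is judged (in metres and radians):
On the way, in this order (a step that is already met when the one before it is completed fails the run):
1. all three cans stand on the mat, while the insert is still in its place on the stand (x of red_can in the frame of mat between -0.122 and 0.122 m and y of red_can in the frame of mat between -0.072 and 0.072 m and z of each of red_can, blue_can, yellow_can in the frame of mat below 0.01 m and angle between each of red_can, blue_can, yellow_can's own z axis and vertical below 0.15 rad and linear speed of each of red_can, blue_can, yellow_can below 0.03 m/s and angular speed of each of red_can, blue_can, yellow_can below 0.3 rad/s and x of blue_can in the frame of mat between -0.122 and 0.122 m and y of blue_can in the frame of mat between -0.072 and 0.072 m and x of yellow_can in the frame of mat between -0.122 and 0.122 m and y of yellow_can in the frame of mat between -0.072 and 0.072 m and distance of insert from where it was at the start of the episode below 0.03 m), for 0.2 s.
2. the insert stands in the middle of the tray, lengthwise, released, while all three cans are still on the mat (x of red_can in the frame of mat between -0.122 and 0.122 m and y of red_can in the frame of mat between -0.072 and 0.072 m and z of each of red_can, blue_can, yellow_can in the frame of mat below 0.01 m and angle between each of red_can, blue_can, yellow_can's own z axis and vertical below 0.15 rad and linear speed of each of red_can, blue_can, yellow_can, insert below 0.03 m/s and angular speed of each of red_can, blue_can, yellow_can, insert below 0.3 rad/s and x of blue_can in the frame of mat between -0.122 and 0.122 m and y of blue_can in the frame of mat between -0.072 and 0.072 m and x of yellow_can in the frame of mat between -0.122 and 0.122 m and y of yellow_can in the frame of mat between -0.072 and 0.072 m and horizontal distance between insert and tray below 0.015 m and z of insert in the frame of tray below 0.014 m and angle between insert's own z axis and vertical below 0.1 rad and angle between the x axis of insert and the x axis of tray, either way round below 0.26 rad and contact force between the fingers and insert below 0.2 N), for 0.2 s.
At the end, for the whole second after the job is handed in: The insert stands upright on the cork within 15 mm of the tray's centre, its long side along the tray's (within 15 degrees, either way round); every can stands upright on the disc of its own colour, within 15 mm of its centre; all are released and at rest (horizontal distance between insert and tray below 0.015 m and z of insert in the frame of tray below 0.014 m and angle between each of insert, red_can, blue_can, yellow_can's own z axis and vertical below 0.1 rad and angle between the x axis of insert and the x axis of tray, either way round below 0.26 rad and linear speed of each of insert, red_can, blue_can, yellow_can below 0.03 m/s and angular speed of each of insert, red_can, blue_can, yellow_can below 0.3 rad/s and horizontal distance between red_can and red_disc below 0.015 m and z of red_can in the frame of red_disc between 0 and 0.008 m and horizontal distance between blue_can and blue_disc below 0.015 m and z of blue_can in the frame of blue_disc between 0 and 0.008 m and horizontal distance between yellow_can and yellow_disc below 0.015 m and z of yellow_can in the frame of yellow_disc between 0 and 0.008 m and contact force between the fingers and red_can below 0.2 N and contact force between the fingers and blue_can below 0.2 N and contact force between the fingers and yellow_can below 0.2 N and contact force between the fingers and insert below 0.2 N); the robot touches nothing.
It fails at once if a can is tipped by more than 30 degrees (angle between any of red_can, blue_can, yellow_can's own z axis and vertical above 0.52 rad).
It also fails if it takes over 131 s, if anything falls off the work surface, if the arm or the gripper's body presses on something with over 40 N, if the wrist force passes 120 N, or if a joint passes its speed limit or range.

### The arm

A 6-joint arm with a two-finger parallel gripper is mounted at the origin on the work surface. World frame = base frame: x ahead of the robot, y to its left, z up, the work surface at z = 0. Lengths are in mm, angles in degrees, forces in N, time in s.
With the tool pointing down it reaches from about 300 to 850 mm from the base axis. Payload 4.2 kg.
Tool frame: the origin (TCP) lies midway between the tips of the shut fingers; the grasp point (between the pads) lies 19 mm behind it (env.grip_point_offset is the distance from the TCP to the grasp point, in mm); z points along the fingers, x is the direction in which the jaws open and shut, and the axes are right-handed (so a half turn about z gives the same grasp; the last joint's range is limited). The gripper opens to 91 mm and grips with 3 to 60 N. Pads are 32 mm wide; open, the fingers measure 118 mm over their backs; the gripper's body (76 mm by 178 mm) begins 60 mm behind the grasp point.
Start: joints at [-65.947, 18.312, 89.639, -0, 72.044, -1.146], TCP at [244.816, -520.296, 213.976] pointing down, gripper open.
Joint ranges: [-177.97, 177.97], [-48.28, 115.42], [12.27, 149.76], [-77.06, 257.06], [2.81, 150.46], [-146.56, 146.56]. Speed limits (degrees/s): [147.25, 147.25, 180, 180, 180, 180].

### API

Orientations are given as [roll, pitch, yaw] about the fixed x, y, z axes, in that order (R = Rz(yaw) Ry(pitch) Rx(roll)).
In Python, from workcell import env gives the robot as it stands.
- The arm moves only by the shell command python3 -m pendant 'ROWS' [FORCE]. ROWS is JSON, a list of rows, each an object with "xyz": the shift along the tool's x, y, z in m, a list of three; "roll": the turn about the tool's z in degrees; "jaw": the closure, from 0 (fully open) to 1 (shut). A call has exactly 8 rows; each row is the pose to reach, as a shift and turn from the pose commanded when the call began, along the tool's axes at that moment; what a row does not reach only later rows make up. A row lasts 1/8 s, in which the tool goes at most 62.5 mm and 10.7 degrees, less where a joint would pass 70% of its speed; a pose out of reach is approached as far as the arm can. A call with a gripper value outside its range is refused whole. The fingers move at their own pace and stop on an object; FORCE is the grip in N (left out, the last holds). Time passes only in rows, so rows that repeat a pose let the fingers close, or fill a call up. It gives the time, the measured TCP pose, the force and the opening at its end, in the units of the state.
- env.state(): the state, without advancing time (a new reading comes with each control period).
- env.grab_frame(name): name is "scene" or "top" or "wrist"; returns (picture, depth): 420x560x3 uint8, blue, green, red; 420x560 float32, mm along the optical axis (not along the pixel's ray), 0 where there is no reading.
- env.camera_params(name): a dict with "camera_matrix" (3x3 intrinsics, pixels), "cam_to_world" (4x4, takes a point from camera to world coordinates); the wrist camera has in their place "hand_eye" (4x4, takes a point from camera to tool coordinates, whose origin is the TCP and whose axes are the tool frame's). Camera axes: x right, y up, looking along -z (the intrinsics and any distortion apply to the point x, -y, -z); pixel columns grow to the right and rows downward; lengths in mm; the calibration is good to about 2 mm. A picture is of the moment at which its call begins: read the wrist's pose just before it. camera_params takes no time and is no camera call.
- env.job_done(): hands the job in, once; it reports no verdict.
The state is a dict: "time_s": time; "qpos": joint angles; "qvel": joint speeds; "effort": joint torques, N m; "ee_pos": TCP position; "ee_rot": TCP orientation; "force": force on the tool from outside, world axes, zero at the start; "torque": the same for the moment, N m; "gripper_width": finger opening in mm.
Only numpy, scipy, OpenCV 4.12 (cv2) and the standard library are available. Lean on these libraries where they do the work, as an engineer would, in place of code of your own. Each camera call takes 0.05 s, during which the arm holds its last target. There are 200 camera calls.

## Working session

There is one attempt and no reset: what is moved stays moved. The work goes in short steps, Python scripts to look and compute and a shell command to move; the robot and the scene stay as the last step left them, time stands still between calls to the robot, and variables do not carry over. Pictures are saved under pics/ and viewed, about 12 in all and at most 16, crops included, and the job is handed in when it is done.

```bash
mkdir -p pics; ls; python3 - <<'E'
from workcell import env
import cv2,numpy as np
print(env.state()['ee_pos'],env.state()['ee_rot'],env.state()['time_s'],env.grip_point_offset)
for n in('scene','top'):
    p,d=env.grab_frame(n); cv2.imwrite(f'pics/{n}0.png',p); np.savez(f'pics/{n}0.npz',p=p,d=d)
    c=env.camera_params(n); print(n,{k:np.round(v,3).tolist() if not isinstance(v,str) else v for k,v in c.items()})
c=env.camera_params('wrist'); print(c)
E
```

```text
pics
[ 244.59048698 -519.82848366  213.13103259] [-1.79999978e+02  9.99627288e-02 -6.47980482e+01] 0.0 18.8
scene {'camera_matrix': [[442.302, 0.0, 273.179], [0.0, 442.302, 211.992], [0.0, 0.0, 1.0]], 'cam_to_world': [[0.622, -0.637, 0.455, 1041.307], [0.783, 0.512, -0.353, -353.871], [-0.008, 0.576, 0.818, 843.116], [0.0, 0.0, 0.0, 1.0]]}
top {'camera_matrix': [[520.755, 0.0, 274.96], [0.0, 520.755, 212.688], [0.0, 0.0, 1.0]], 'cam_to_world': [[0.005, 0.997, -0.077, 522.361], [-1.0, 0.005, 0.005, 15.975], [0.006, 0.077, 0.997, 1039.059], [0.0, 0.0, 0.0, 1.0]]}
{'camera_matrix': array([[307.77736859,   0.        , 278.88653227],
       [  0.        , 307.77736859, 210.30321756],
       [  0.        ,   0.        ,   1.        ]]), 'hand_eye': array([[ 9.99999097e-01,  9.85180709e-04, -9.14329887e-04,
         1.06535139e+00],
       [ 6.89258408e-04, -9.59877570e-01, -2.80418571e-01,
        -7.76559694e+01],
       [-1.15390772e-03,  2.80417688e-01, -9.59877382e-01,
        -1.69844033e+02],
       [ 0.00000000e+00,  0.00000000e+00,  0.00000000e+00,
         1.00000000e+00]])}
```

View pics/top0.png

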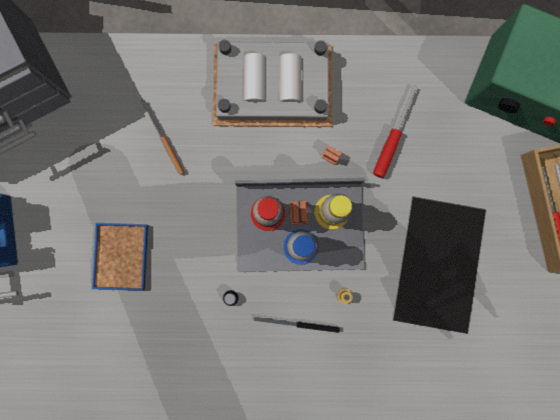

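View pics/scene0.png

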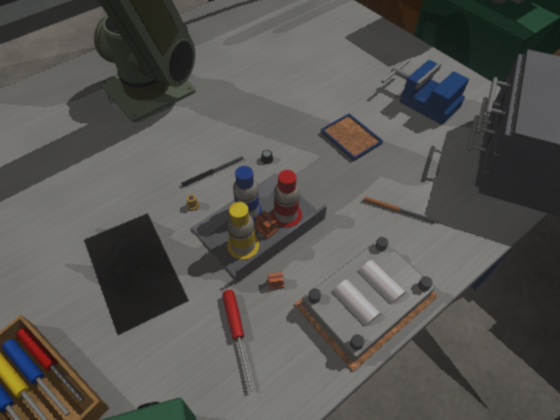

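Top view: red can at (268,210), yellow (338,208), blue (301,246). There are two insert lookalikes: the larger one between the cans at (299,212), which is the target, and a small one at (333,155). The tray is at (120,257) on the left (+y) and the mat at (440,265) on the right (−y). Next I measure these from depth.

```bash
cat > h.py <<'E'
from workcell import env
import cv2,numpy as np
from scipy.spatial.transform import Rotation as R
def tool(s):
    T=np.eye(4);T[:3,:3]=R.from_euler('xyz',s['ee_rot'],degrees=True).as_matrix();T[:3,3]=s['ee_pos'];return T
def cloud(n,p=None,d=None,s=None):
    c=env.camera_params(n)
    if p is None:
        s=env.state(); p,d=env.grab_frame(n)
    M=c['cam_to_world'] if n!='wrist' else tool(s)@c['hand_eye']
    K=np.array(c['camera_matrix']); v,u=np.mgrid[:420,:560]
    P=np.stack([(u-K[0,2])*d/K[0,0],-(v-K[1,2])*d/K[1,1],-d,np.ones_like(d)],-1)@np.array(M).T
    return p,d,P[...,:3]
def hsv(p): return cv2.cvtColor(p,cv2.COLOR_BGR2HSV)
def togo(x,y,z,s=None):
    "shift in tool axes, m"
    s=s or env.state(); T=tool(s); return np.round(T[:3,:3].T@(np.array([x,y,z])-T[:3,3])/1000,4)
E
python3 - <<'E'
from h import *
f=np.load('pics/top0.npz'); p,d,P=cloud('top',f['p'],f['d']); H=hsv(p); Z=P[...,2]
v,u=np.mgrid[:420,:560]
def circ(m,n):
    q=P[m]; c,r=cv2.minEnclosingCircle(q[:,:2].astype(np.float32)); print(n,m.sum(),'med',np.median(q,0).round(1),'circ',np.round(c,1),round(r,1))
box=(u>230)&(u<370)&(v>175)&(v<275)
h,s=H[...,0],H[...,1]; sat=s>120
masks={'red':((h<8)|(h>172)),'yel':(h>22)&(h<35),'blu':(h>100)&(h<130)}
for n,m in masks.items(): circ(cv2.erode((box&m&sat&(Z>135)).astype(np.uint8),np.ones((2,2)))>0,n+' cap')
for n,m in masks.items(): circ(box&m&sat&(Z<22)&(Z>0),n+' disc')
def rect(m,n):
    q=P[m]; print(n,m.sum(),np.median(q[:,2]).round(1),[np.round(x,1) for x in cv2.minAreaRect(q[:,:2].astype(np.float32))])
big=lambda m:(lambda l,st:l==1+np.argmax(st[1:,4]))(*cv2.connectedComponentsWithStats(m.astype(np.uint8))[1:3])
rect(big((p.max(-1)<45)&(u>390)&(u<490)&(v>190)&(v<340)),'mat')
rect(big((s>90)&(u>80)&(u<160)&(v>210)&(v<300)&(Z<40)),'tray')
rect(big((h<20)&sat&(u>283)&(u<315)&(v>195)&(v<228)&(Z<70)&(Z>35)),'insert top')
rect((u>240)&(u<362)&(v>178)&(v<186)&(Z>45)&(Z<70),'wall')
rect(big((u>225)&(u<375)&(v>175)&(v<280)&(Z>4)&(Z<9)),'floor')
c=p[170:280,228:372]; cv2.imwrite('pics/c1.png',cv2.resize(c,None,fx=5,fy=5,interpolation=cv2.INTER_CUBIC))
E
```

```text
red cap 316 med [597.9  23.3 143.5] circ [568.9  21.4] 46.9
yel cap 330 med [ 603.6 -101.2  143.7] circ [567.4 -50.4] 80.2
blu cap 312 med [534.4 -38.8 143.9] circ [531.  -19.2] 36.2
red disc 217 med [581.6  22.2   8.8] circ [600.7   2.1] 56.8
yel disc 236 med [587.  -83.9   8.4] circ [ 607.3 -105.4] 38.7
blu disc 189 med [518.6 -29.3   8.7] circ [535.3 -40.2] 34.5
mat 9119 2.9 [array([ 523.7, -190.4]), array([406.3, 246.5]), np.float64(80.2)]
tray 3225 7.7 [array([513.7, 316.2]), array([100.7, 130.8]), np.float64(88.3)]
insert top 125 47.7 [array([600.9, -27.6]), array([38. , 11.5]), np.float64(1.7)]
wall 358 49.6 [array([661.8, -38.9]), array([  6.5, 230.3]), np.float64(1.2)]
floor 6188 6.2 [array([574.4, -37.3]), array([170.6, 250.1]), np.float64(1.5)]
```

View pics/c1.png

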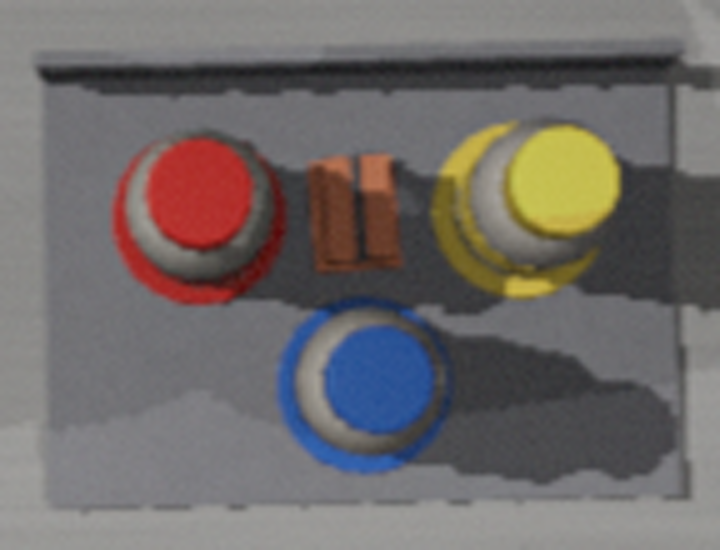

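The crop confirms the choice: the two-tone copper block with a dark rib sits between the cans. Remaining work before moving is to refine the caps, discs and mat, and work out the shift to the first can.

```bash
python3 - <<'E'
from h import *
f=np.load('pics/top0.npz'); p,d,P=cloud('top',f['p'],f['d']); H=hsv(p); Z=P[...,2]
v,u=np.mgrid[:420,:560]
big=lambda m:(lambda l,st:l==1+np.argmax(st[1:,4]))(*cv2.connectedComponentsWithStats(m.astype(np.uint8))[1:3])
h,s=H[...,0],H[...,1]
box=(u>230)&(u<370)&(v>175)&(v<275)&(s>120)
for n,m in {'red':((h<8)|(h>172)),'yel':(h>22)&(h<35),'blu':(h>100)&(h<130)}.items():
    q=P[big(box&m&(Z>139)&(Z<148))]; c,r=cv2.minEnclosingCircle(q[:,:2].astype(np.float32)); print(n,np.round(c,1),round(r,1),q.mean(0).round(1))
    q=P[big(box&m&(Z>4)&(Z<13))]; c,r=cv2.minEnclosingCircle(q[:,:2].astype(np.float32)); print(n,'disc',np.round(c,1),round(r,1))
q=P[big((p.max(-1)<45)&(u>390)&(u<490)&(v>190)&(v<340)&(Z<12)&(Z>-5))]
print([np.round(x,1) for x in cv2.minAreaRect(q[:,:2].astype(np.float32))],np.median(q,0))
E
```

```text
red [599.4  24.3] 18.7 [599.5  24.7 143.6]
red disc [600.6  25.4] 34.3
yel [ 604.8 -101. ] 18.7 [ 604.4 -101.   143.7]
yel disc [ 604.2 -101.1] 34.8
blu [535.6 -37.8] 18.5 [535.3 -37.6 143.8]
blu disc [535.3 -40.2] 34.5
[array([ 501.8, -317.2]), array([149. , 246.5]), np.float64(80.2)] [ 499.9573388  -316.36543943    2.90152864]
```

Caps, discs and mat agree with the given sizes (cap r 18.7 mm, disc r 34.5 mm). Order: yellow, then blue, then red. Now moving above yellow.

```bash
python3 -m pendant '[{"xyz":[-0.028,-0.055,0],"roll":6,"jaw":0},{"xyz":[-0.056,-0.11,0],"roll":12,"jaw":0},{"xyz":[-0.085,-0.165,0],"roll":18,"jaw":0},{"xyz":[-0.113,-0.22,0],"roll":23,"jaw":0},{"xyz":[-0.141,-0.275,0],"roll":23,"jaw":0},{"xyz":[-0.17,-0.33,0],"roll":23,"jaw":0},{"xyz":[-0.198,-0.39,0],"roll":23,"jaw":0},{"xyz":[-0.225,-0.44,0],"roll":23,"jaw":0}]' 15
python3 -c "
from h import *
s=env.state();print(s['qpos'].round(1),s['ee_rot']);print(togo(604.6,-101,113))"
```

```text
time_s: 1.1
ee_pos: [548.1, -127.6, 213.6]
ee_rot: [180.0, -0.0, -87.8]
force: [-0.3, -0.9, -0.1]
gripper_width: 91.1
[-14.3  17.2  91.3  -0.   71.5  73.5] [ 1.79983171e+02 -1.30296926e-02 -8.77838492e+01]
[-0.0244 -0.0575  0.1006]
```

```bash
python3 -m pendant '[{"xyz":[-0.012,-0.029,0],"roll":0,"jaw":0},{"xyz":[-0.0245,-0.0575,0],"roll":0,"jaw":0},{"xyz":[-0.0245,-0.0575,0.03],"roll":0,"jaw":0},{"xyz":[-0.0245,-0.0575,0.07],"roll":0,"jaw":0},{"xyz":[-0.0245,-0.0575,0.1],"roll":0,"jaw":0},{"xyz":[-0.0245,-0.0575,0.1],"roll":0,"jaw":0.7},{"xyz":[-0.0245,-0.0575,0.1],"roll":0,"jaw":0.7},{"xyz":[-0.0245,-0.0575,0.1],"roll":0,"jaw":0.7}]' 15
python3 -c "
from h import *
print(togo(578.6,-330.5,107))"
```

```text
time_s: 2.1
ee_pos: [604.7, -102.9, 115.7]
ee_rot: [-179.8, -0.0, -87.8]
force: [-0.2, -0.3, -0.2]
gripper_width: 64.3
[0.2264 0.0349 0.0088]
```

```bash
python3 -m pendant '[{"xyz":[0,0,0],"roll":0,"jaw":0.7},{"xyz":[0,0,0],"roll":0,"jaw":0.7},{"xyz":[0,0,0],"roll":0,"jaw":0.7},{"xyz":[0,0,0],"roll":0,"jaw":0.7},{"xyz":[0,0,0],"roll":0,"jaw":0.7},{"xyz":[0,0,-0.005],"roll":0,"jaw":0.7},{"xyz":[0,0,-0.02],"roll":0,"jaw":0.7},{"xyz":[0,0,-0.04],"roll":0,"jaw":0.7}]' 15
python3 -c "
from h import *
print(togo(578.6,-330.5,107))"
```

```text
time_s: 3.1
ee_pos: [603.4, -102.8, 154.4]
ee_rot: [179.9, -0.0, -87.8]
force: [0.4, 0.0, -2.2]
gripper_width: 37.7
[0.2266 0.0334 0.0475]
```

```bash
python3 -m pendant '[{"xyz":[0.02,0.003,0],"roll":0,"jaw":0.7},{"xyz":[0.06,0.009,0],"roll":0,"jaw":0.7},{"xyz":[0.105,0.015,0],"roll":0,"jaw":0.7},{"xyz":[0.15,0.022,0],"roll":0,"jaw":0.7},{"xyz":[0.19,0.029,0],"roll":0,"jaw":0.7},{"xyz":[0.215,0.032,0.005],"roll":0,"jaw":0.7},{"xyz":[0.2265,0.0335,0.015],"roll":0,"jaw":0.7},{"xyz":[0.2265,0.0335,0.03],"roll":0,"jaw":0.7}]' 15
python3 -c "
from h import *
print(togo(578.6,-330.5,108))"
```

```text
time_s: 4.1
ee_pos: [578.8, -330.3, 122.9]
ee_rot: [180.0, 0.0, -87.8]
force: [0.1, 0.5, -2.3]
gripper_width: 37.9
[0.0002 0.0002 0.0149]
```

```bash
python3 -m pendant '[{"xyz":[0,0,0.008],"roll":0,"jaw":0.7},{"xyz":[0,0,0.013],"roll":0,"jaw":0.7},{"xyz":[0,0,0.0155],"roll":0,"jaw":0.7},{"xyz":[0,0,0.0155],"roll":0,"jaw":0.7},{"xyz":[0,0,0.0155],"roll":0,"jaw":0.55},{"xyz":[0,0,0.0155],"roll":0,"jaw":0.4},{"xyz":[0,0,0.0155],"roll":0,"jaw":0.2},{"xyz":[0,0,0.0155],"roll":0,"jaw":0}]' 15
python3 -c "
from h import *
print(togo(535.5,-38,113.5))"
```

```text
time_s: 5.1
ee_pos: [579.0, -330.5, 108.7]
ee_rot: [-180.0, -0.0, -87.8]
force: [-0.5, -0.8, 0.3]
gripper_width: 68.7
[-0.2939  0.0322 -0.0049]
```

```bash
python3 -m pendant '[{"xyz":[0,0,-0.03],"roll":0,"jaw":0},{"xyz":[0,0,-0.08],"roll":0,"jaw":0},{"xyz":[-0.03,0.003,-0.09],"roll":0,"jaw":0},{"xyz":[-0.085,0.009,-0.09],"roll":0,"jaw":0},{"xyz":[-0.145,0.016,-0.09],"roll":0,"jaw":0},{"xyz":[-0.205,0.022,-0.09],"roll":0,"jaw":0},{"xyz":[-0.265,0.029,-0.09],"roll":0,"jaw":0},{"xyz":[-0.294,0.032,-0.09],"roll":0,"jaw":0}]' 15
python3 - <<'E'
from h import *
print(togo(535.5,-38,113.5))
s=env.state();p,d,P=cloud('wrist')
q=P[...,2]; Hh=hsv(p)
m=(q>138)&(q<150)&(Hh[...,0]>100)&(Hh[...,0]<130)&(Hh[...,1]>120)
print(m.sum(), P[m].mean(0).round(1), cv2.minEnclosingCircle(P[m][:,:2].astype(np.float32)))
cv2.imwrite('pics/w1.png',p)
E
```

```text
time_s: 6.1
ee_pos: [533.5, -34.2, 197.8]
ee_rot: [179.9, 0.1, -87.6]
force: [0.3, 0.3, 0.5]
gripper_width: 91.4
[ 0.004  -0.002   0.0843]
1659 [537.4 -37.6 143. ] ((536.7119750976562, -37.60464096069336), 18.191669464111328)
```

View pics/w1.png

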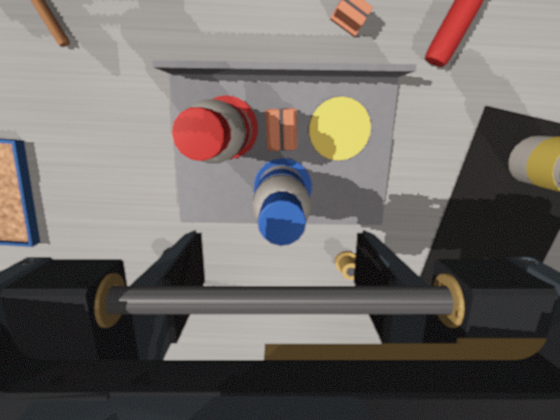

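The wrist view shows blue at (282,215), agreeing within 2 mm, with the yellow disc free at (340,128) and the yellow can upright on the mat. Gripping blue next.

```bash
python3 -m pendant '[{"xyz":[0,-0.001,0.03],"roll":0,"jaw":0},{"xyz":[0,-0.001,0.065],"roll":0,"jaw":0.1},{"xyz":[0,-0.001,0.0845],"roll":0,"jaw":0.3},{"xyz":[0,-0.001,0.0845],"roll":0,"jaw":0.7},{"xyz":[0,-0.001,0.0845],"roll":0,"jaw":0.7},{"xyz":[0,-0.001,0.0845],"roll":0,"jaw":0.7},{"xyz":[0,-0.001,0.0845],"roll":0,"jaw":0.7},{"xyz":[0,-0.001,0.0845],"roll":0,"jaw":0.7}]' 15
python3 -c "
from h import *
print(togo(425,-304,108))"
```

```text
time_s: 7.15
ee_pos: [537.2, -37.7, 114.7]
ee_rot: [-179.9, -0.0, -87.8]
force: [0.0, 0.6, 2.9]
gripper_width: 37.6
[0.2618 0.1223 0.0066]
```

```bash
python3 -m pendant '[{"xyz":[0,0,-0.01],"roll":0,"jaw":0.7},{"xyz":[0,0,-0.04],"roll":0,"jaw":0.7},{"xyz":[0.018,0.008,-0.055],"roll":0,"jaw":0.7},{"xyz":[0.06,0.028,-0.055],"roll":0,"jaw":0.7},{"xyz":[0.11,0.051,-0.055],"roll":0,"jaw":0.7},{"xyz":[0.165,0.077,-0.055],"roll":0,"jaw":0.7},{"xyz":[0.215,0.1,-0.055],"roll":0,"jaw":0.7},{"xyz":[0.25,0.117,-0.045],"roll":0,"jaw":0.7}]' 15
python3 -c "
from h import *
print(togo(425,-304,109))"
```

```text
time_s: 8.15
ee_pos: [427.5, -295.1, 159.6]
ee_rot: [-180.0, -0.1, -87.9]
force: [0.1, 0.0, -0.8]
gripper_width: 37.7
[0.0087 0.0029 0.0506]
```

```bash
python3 -m pendant '[{"xyz":[0.0115,0.0045,0.01],"roll":0,"jaw":0.7},{"xyz":[0.0115,0.0045,0.03],"roll":0,"jaw":0.7},{"xyz":[0.0115,0.0045,0.043],"roll":0,"jaw":0.7},{"xyz":[0.0115,0.0045,0.05],"roll":0,"jaw":0.7},{"xyz":[0.0115,0.0045,0.05],"roll":0,"jaw":0.7},{"xyz":[0.0115,0.0045,0.05],"roll":0,"jaw":0.55},{"xyz":[0.0115,0.0045,0.05],"roll":0,"jaw":0.3},{"xyz":[0.0115,0.0045,0.05],"roll":0,"jaw":0}]' 15
python3 -c "
from h import *
print(togo(599.7,24.6,113.5))"
```

```text
time_s: 9.15
ee_pos: [425.5, -303.8, 109.2]
ee_rot: [-180.0, -0.0, -87.8]
force: [0.1, 0.0, -0.0]
gripper_width: 58.4
[-0.3214 -0.1868 -0.0043]
```

```bash
python3 -m pendant '[{"xyz":[0,0,-0.03],"roll":0,"jaw":0},{"xyz":[0,0,-0.08],"roll":0,"jaw":0},{"xyz":[-0.03,-0.017,-0.09],"roll":0,"jaw":0},{"xyz":[-0.08,-0.046,-0.09],"roll":0,"jaw":0},{"xyz":[-0.132,-0.077,-0.09],"roll":0,"jaw":0},{"xyz":[-0.185,-0.107,-0.09],"roll":0,"jaw":0},{"xyz":[-0.237,-0.138,-0.09],"roll":0,"jaw":0},{"xyz":[-0.285,-0.166,-0.09],"roll":0,"jaw":0}]' 15
python3 -c "
from h import *
print(togo(599.7,24.6,113.5))"
```

```text
time_s: 10.15
ee_pos: [581.1, -10.6, 199.1]
ee_rot: [-180.0, -0.0, -87.8]
force: [0.4, -0.9, 1.2]
gripper_width: 91.3
[-0.0344 -0.0199  0.0857]
```

```bash
python3 -m pendant '[{"xyz":[-0.036,-0.0205,0],"roll":0,"jaw":0},{"xyz":[-0.036,-0.0205,0.02],"roll":0,"jaw":0},{"xyz":[-0.036,-0.0205,0.06],"roll":0,"jaw":0.1},{"xyz":[-0.036,-0.0205,0.0855],"roll":0,"jaw":0.3},{"xyz":[-0.036,-0.0205,0.0855],"roll":0,"jaw":0.7},{"xyz":[-0.036,-0.0205,0.0855],"roll":0,"jaw":0.7},{"xyz":[-0.036,-0.0205,0.0855],"roll":0,"jaw":0.7},{"xyz":[-0.036,-0.0205,0.0855],"roll":0,"jaw":0.7}]' 15
python3 -c "
from h import *
print(togo(501.8,-317.2,108.3))"
```

```text
time_s: 11.15
ee_pos: [600.0, 24.6, 114.7]
ee_rot: [-179.9, 0.0, -87.8]
force: [-0.6, 0.9, 2.7]
gripper_width: 37.8
[0.3378 0.1111 0.0059]
```

```bash
python3 -m pendant '[{"xyz":[0,0,-0.015],"roll":0,"jaw":0.7},{"xyz":[0,0,-0.055],"roll":0,"jaw":0.7},{"xyz":[0,0,-0.08],"roll":0,"jaw":0.7},{"xyz":[0.025,0.008,-0.08],"roll":0,"jaw":0.7},{"xyz":[0.07,0.023,-0.08],"roll":0,"jaw":0.7},{"xyz":[0.125,0.041,-0.08],"roll":0,"jaw":0.7},{"xyz":[0.18,0.059,-0.08],"roll":0,"jaw":0.7},{"xyz":[0.23,0.076,-0.08],"roll":0,"jaw":0.7}]' 15
python3 -m pendant '[{"xyz":[0.04,0.013,0],"roll":0,"jaw":0.7},{"xyz":[0.075,0.025,0],"roll":0,"jaw":0.7},{"xyz":[0.098,0.0325,0],"roll":0,"jaw":0.7},{"xyz":[0.1075,0.035,0.015],"roll":0,"jaw":0.7},{"xyz":[0.1075,0.035,0.035],"roll":0,"jaw":0.7},{"xyz":[0.1075,0.035,0.06],"roll":0,"jaw":0.7},{"xyz":[0.1075,0.035,0.075],"roll":0,"jaw":0.7},{"xyz":[0.1075,0.035,0.08],"roll":0,"jaw":0.7}]' 15
python3 -c "
from h import *
print(togo(501.8,-317.2,108.3))"
```

```text
time_s: 12.15
ee_pos: [531.4, -210.4, 194.4]
ee_rot: [-180.0, -0.0, -87.8]
force: [0.0, 0.2, -1.8]
gripper_width: 37.9
time_s: 13.15
ee_pos: [501.0, -316.5, 112.3]
ee_rot: [179.9, 0.1, -87.8]
force: [0.3, -0.6, -2.4]
gripper_width: 37.5
[ 0.0008 -0.0008  0.004 ]
```

```bash
python3 -m pendant '[{"xyz":[0,0,0.003],"roll":0,"jaw":0.7},{"xyz":[0,0,0.0055],"roll":0,"jaw":0.7},{"xyz":[0,0,0.0055],"roll":0,"jaw":0.7},{"xyz":[0,0,0.0055],"roll":0,"jaw":0.55},{"xyz":[0,0,0.0055],"roll":0,"jaw":0.4},{"xyz":[0,0,0.0055],"roll":0,"jaw":0.2},{"xyz":[0,0,0.0055],"roll":0,"jaw":0},{"xyz":[0,0,0.0055],"roll":0,"jaw":0}]' 15
python3 -m pendant '[{"xyz":[0,0,-0.03],"roll":0,"jaw":0},{"xyz":[0,0,-0.08],"roll":0,"jaw":0},{"xyz":[-0.04,0,-0.09],"roll":0,"jaw":0},{"xyz":[-0.09,0,-0.09],"roll":0,"jaw":0},{"xyz":[-0.15,-0.02,-0.09],"roll":0,"jaw":0},{"xyz":[-0.2,-0.03,-0.09],"roll":0,"jaw":0},{"xyz":[-0.24,-0.03,-0.09],"roll":0,"jaw":0},{"xyz":[-0.26,-0.03,-0.09],"roll":0,"jaw":0}]' 15
python3 - <<'E'
from h import *
for n in('top','wrist'):
    p,d,P=cloud(n); H=hsv(p); Z=P[...,2]; h,s=H[...,0],H[...,1]; cv2.imwrite(f'pics/{n}2.png',p)
    big=lambda m:(lambda l,st:l==1+np.argmax(st[1:,4]))(*cv2.connectedComponentsWithStats(m.astype(np.uint8))[1:3])
    m=big((s>100)&(h<18)&(Z>38)&(Z<70)&(np.hypot(P[...,0]-602,P[...,1]+38)<40))
    q=P[m]; print(n,m.sum(),q[:,2].min(),q[:,2].max(),[np.round(x,1) for x in cv2.minAreaRect(q[:,:2].astype(np.float32))])
    for c,mm,xy in(('red',((h<8)|(h>172)),(599.7,24.6)),('yel',(h>22)&(h<35),(604.6,-101)),('blu',(h>100)&(h<130),(535.5,-38))):
        q=P[mm&(s>120)&(Z<14)&(Z>3)&(np.hypot(P[...,0]-xy[0],P[...,1]-xy[1])<60)]
        if len(q)>50: c0,r=cv2.minEnclosingCircle(q[:,:2].astype(np.float32)); print(c,'disc',np.round(c0,1),round(r,1),len(q))
        q=P[mm&(s>120)&(Z<143)&(Z>133)&(P[...,1]<-200)]
        if len(q)>50: c0,r=cv2.minEnclosingCircle(q[:,:2].astype(np.float32)); print(c,'cap',np.round(c0,1),round(r,1))
print(env.state()['ee_pos'],togo(602,-38.2,20))
E
```

```text
time_s: 14.15
ee_pos: [501.3, -317.3, 108.0]
ee_rot: [-180.0, -0.0, -87.8]
force: [-0.3, 1.1, 0.1]
gripper_width: 78.1
time_s: 15.15
ee_pos: [521.1, -54.6, 198.0]
ee_rot: [180.0, -0.0, -87.7]
force: [0.4, -0.5, -0.5]
gripper_width: 91.1
top 37 44.37703352161918 50.868577916912386 [array([611.9, -26.5]), array([ 9.6, 19. ]), np.float64(89.6)]
red disc [600.9  25.8] 34.8 924
red cap [ 501.4 -316.6] 19.2
yel disc [ 607.2 -101.2] 34.4 511
yel cap [ 580.2 -329. ] 19.1
blu cap [ 423.8 -303.3] 19.1
wrist 463 45.16337962668024 50.1342316130565 [array([601.8, -27.9]), array([39.6, 11.4]), np.float64(4.8)]
red disc [601.3  25.2] 34.5 3072
yel disc [ 604.3 -101.7] 34.5 2989
blu disc [535.4 -40.2] 34.1 2563
[521.24029882 -55.2067412  198.06478693] [-0.0137 -0.0814  0.1781]
```

View pics/top2.png

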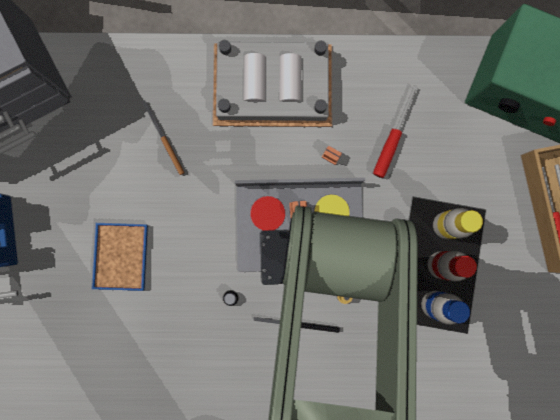

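Top view: all three cans stand upright on the mat at (460,222), (455,265) and (445,307), and all the discs are exposed. Now fitting the whole insert top from the wrist depth.

```bash
python3 - <<'E'
from h import *
p,d,P=cloud('wrist'); Z=P[...,2]
m=(Z>43)&(Z<80)&(np.hypot(P[...,0]-602,P[...,1]+38)<36)
q=P[m]; print(m.sum(),np.percentile(q[:,2],[1,50,99]),[np.round(x,1) for x in cv2.minAreaRect(q[:,:2].astype(np.float32))],q.mean(0))
vs,us=np.nonzero(m); c=p[vs.min()-40:vs.max()+60,us.min()-60:us.max()+60]; cv2.imwrite('pics/c3.png',cv2.resize(c,None,fx=4,fy=4))
print(togo(602,-38.2,20))
E
```

```text
1081 [45.35148649 47.16708196 48.96279664] [array([602.4, -35.2]), array([40.1, 26. ]), np.float64(4.5)] [602.73271508 -35.1716388   47.15854631]
[-0.0152 -0.0812  0.1781]
```

View pics/c3.png

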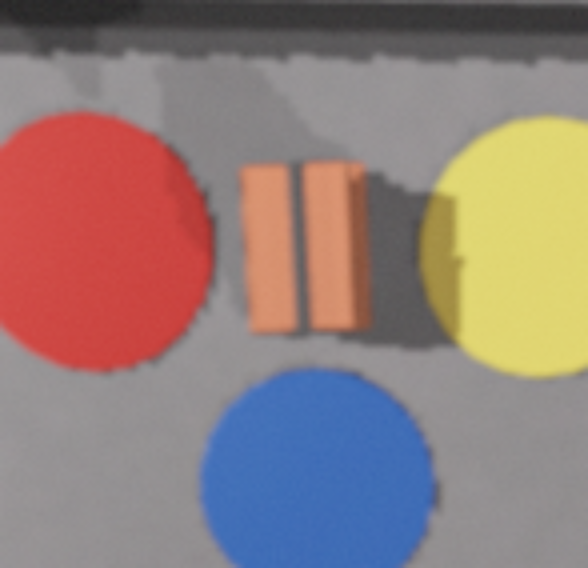

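Insert is at (602.4, −35.2), 40×26 mm, yaw +4.5°. I turn −2° and go down over it.

```bash
python3 -m pendant '[{"xyz":[-0.009,-0.041,0],"roll":-1,"jaw":0},{"xyz":[-0.0182,-0.0816,0.02],"roll":-2.2,"jaw":0},{"xyz":[-0.0182,-0.0816,0.06],"roll":-2.2,"jaw":0.1},{"xyz":[-0.0182,-0.0816,0.1],"roll":-2.2,"jaw":0.2},{"xyz":[-0.0182,-0.0816,0.14],"roll":-2.2,"jaw":0.2},{"xyz":[-0.0182,-0.0816,0.165],"roll":-2.2,"jaw":0.2},{"xyz":[-0.0182,-0.0816,0.177],"roll":-2.2,"jaw":0.2},{"xyz":[-0.0182,-0.0816,0.177],"roll":-2.2,"jaw":0.2}]' 25
python3 -c "
from h import *
print(togo(602.4,-35.2,21))"
```

```text
time_s: 16.3
ee_pos: [602.1, -36.1, 20.5]
ee_rot: [179.9, -0.0, -85.7]
force: [-0.7, 0.4, -0.3]
gripper_width: 72.4
[-0.0009 -0.0004 -0.0005]
```

```bash
python3 -m pendant '[{"xyz":[0,0,0],"roll":0,"jaw":0.5},{"xyz":[0,0,0],"roll":0,"jaw":0.85},{"xyz":[0,0,0],"roll":0,"jaw":0.85},{"xyz":[0,0,0],"roll":0,"jaw":0.85},{"xyz":[0,0,0],"roll":0,"jaw":0.85},{"xyz":[0,0,0],"roll":0,"jaw":0.85},{"xyz":[0,0,-0.01],"roll":0,"jaw":0.85},{"xyz":[0,0,-0.03],"roll":0,"jaw":0.85}]' 25
python3 -c "
from h import *
print(togo(513.7,316.2,24))"
```

```text
time_s: 17.3
ee_pos: [600.9, -35.1, 50.2]
ee_rot: [179.8, 0.0, -85.6]
force: [0.7, -0.2, -3.7]
gripper_width: 25.8
[-0.357   0.0598  0.0264]
```

```bash
python3 -m pendant '[{"xyz":[0,0,-0.03],"roll":0,"jaw":0.85},{"xyz":[-0.03,0.005,-0.05],"roll":0,"jaw":0.85},{"xyz":[-0.08,0.0135,-0.05],"roll":2,"jaw":0.85},{"xyz":[-0.135,0.023,-0.05],"roll":4,"jaw":0.85},{"xyz":[-0.19,0.032,-0.05],"roll":6,"jaw":0.85},{"xyz":[-0.245,0.042,-0.05],"roll":6,"jaw":0.85},{"xyz":[-0.3,0.051,-0.05],"roll":6,"jaw":0.85},{"xyz":[-0.34,0.058,-0.05],"roll":6,"jaw":0.85}]' 25
python3 - <<'E'
from h import *
p,d,P=cloud('top'); H=hsv(p); Z=P[...,2]
v,u=np.mgrid[:420,:560]
print(env.state()['ee_pos'],env.state()['ee_rot'],togo(513.7,316.2,22.5))
cv2.imwrite('pics/w4.png',env.grab_frame('wrist')[0])
E
```

```text
time_s: 18.3
ee_pos: [517.2, 301.4, 100.9]
ee_rot: [180.0, -0.0, -91.5]
force: [0.3, 0.4, -3.5]
gripper_width: 26.0
[516.23167296 306.11811226 100.90372018] [179.95270271   0.23860984 -91.43842839] [-0.0097  0.0027  0.0784]
```

View pics/w4.png

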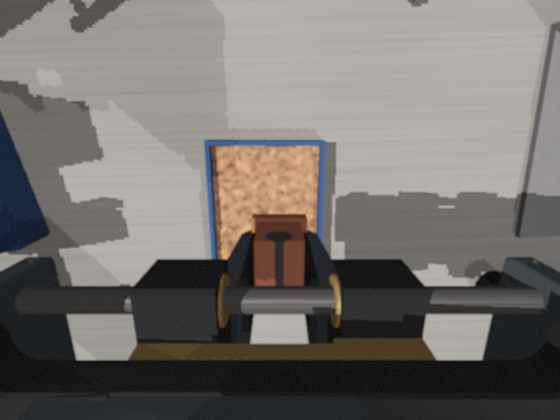

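The insert hangs straight in the jaws at (280,245), square to the tray (205–325). I lower it onto the cork.

```bash
python3 -m pendant '[{"xyz":[-0.0097,0.0027,0],"roll":0,"jaw":0.85},{"xyz":[-0.0097,0.0027,0.02],"roll":0,"jaw":0.85},{"xyz":[-0.0097,0.0027,0.04],"roll":0,"jaw":0.85},{"xyz":[-0.0097,0.0027,0.06],"roll":0,"jaw":0.85},{"xyz":[-0.0097,0.0027,0.07],"roll":0,"jaw":0.85},{"xyz":[-0.0097,0.0027,0.076],"roll":0,"jaw":0.85},{"xyz":[-0.0097,0.0027,0.0775],"roll":0,"jaw":0.85},{"xyz":[-0.0097,0.0027,0.0775],"roll":0,"jaw":0.85}]' 25
python3 -c "
from h import *
print(togo(513.7,316.2,23))"
```

```text
time_s: 19.4
ee_pos: [516.2, 309.5, 23.9]
ee_rot: [-180.0, 0.0, -91.6]
force: [-0.6, -0.7, -3.6]
gripper_width: 25.9
[-0.0067  0.0027  0.0009]
```

The state was read mid-motion, leaving it 7 mm off. It's still hanging (−3.6 N), so I correct and then release.

```bash
python3 -m pendant '[{"xyz":[-0.003,0.001,-0.004],"roll":0,"jaw":0.85},{"xyz":[-0.0067,0.0025,-0.004],"roll":0,"jaw":0.85},{"xyz":[-0.0067,0.0025,-0.001],"roll":0,"jaw":0.85},{"xyz":[-0.0067,0.0025,0.001],"roll":0,"jaw":0.85},{"xyz":[-0.0067,0.0025,0.001],"roll":0,"jaw":0.85},{"xyz":[-0.0067,0.0025,0.001],"roll":0,"jaw":0.7},{"xyz":[-0.0067,0.0025,0.001],"roll":0,"jaw":0.5},{"xyz":[-0.0067,0.0025,0.001],"roll":0,"jaw":0.3}]' 25
python3 -m pendant '[{"xyz":[0,0,0],"roll":0,"jaw":0.2},{"xyz":[0,0,-0.03],"roll":0,"jaw":0.1},{"xyz":[0,0,-0.08],"roll":0,"jaw":0},{"xyz":[0,0,-0.13],"roll":0,"jaw":0},{"xyz":[0,0.05,-0.17],"roll":0,"jaw":0},{"xyz":[0,0.1,-0.175],"roll":0,"jaw":0},{"xyz":[0,0.1,-0.175],"roll":0,"jaw":0},{"xyz":[0,0.1,-0.175],"roll":0,"jaw":0}]' 15
python3 - <<'E'
from h import *
p,d,P=cloud('wrist'); Z=P[...,2]; X,Y=P[...,0],P[...,1]
for n,a,b,r in(('insert',44,70,40),('foot+',14.5,70,29),('tray',4,18,95)):
    m=(Z>a)&(Z<b)&(np.hypot(X-513,Y-316)<r); 
    if n=='tray': m&=hsv(p)[...,1]>90
    m=cv2.morphologyEx(m.astype(np.uint8),cv2.MORPH_OPEN,np.ones((3,3)))>0
    q=P[m]; print(n,m.sum(),[np.round(x,1) for x in cv2.minAreaRect(q[:,:2].astype(np.float32))],np.median(q,0))
cv2.imwrite('pics/w5.png',p); print(env.state()['ee_pos'])
E
```

```text
time_s: 20.4
ee_pos: [513.7, 316.1, 22.3]
ee_rot: [-180.0, -0.0, -91.6]
force: [-0.4, -0.6, -0.2]
gripper_width: 44.7
time_s: 21.4
ee_pos: [414.0, 319.0, 197.5]
ee_rot: [-179.9, 0.0, -91.6]
force: [0.2, 0.8, 0.3]
gripper_width: 91.2
insert 1147 [array([513.7, 314.3]), array([25.1, 39.9]), np.float64(87.7)] [514.10154067 314.53602703  49.18796574]
foot+ 1450 [array([513.7, 314.6]), array([34. , 43.6]), np.float64(88.5)] [513.25912983 314.58999566  48.8624443 ]
tray 9639 [array([514.2, 316.3]), array([ 99.1, 128.4]), np.float64(88.4)] [521.41365737 316.95598675   7.36476256]
[414.32451033 318.97247987 197.19166267]
```

View pics/w5.png

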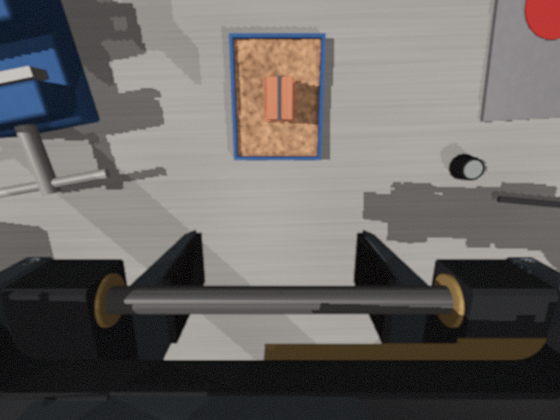

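Tray view: the insert stands at (280,98) within 2 mm of the tray's centre and about 1° off its axis, released. Now returning the cans, red first.

```bash
python3 -m pendant '[{"xyz":[0.03,-0.005,0],"roll":0,"jaw":0},{"xyz":[0.08,-0.013,0],"roll":0,"jaw":0},{"xyz":[0.14,-0.023,0],"roll":0,"jaw":0},{"xyz":[0.2,-0.033,0],"roll":0,"jaw":0},{"xyz":[0.26,-0.043,0],"roll":0,"jaw":0},{"xyz":[0.32,-0.053,0],"roll":0,"jaw":0},{"xyz":[0.38,-0.063,0],"roll":0,"jaw":0},{"xyz":[0.44,-0.073,0],"roll":0,"jaw":0}]' 15
python3 -m pendant '[{"xyz":[0.055,-0.009,0],"roll":0,"jaw":0},{"xyz":[0.11,-0.018,0],"roll":0,"jaw":0},{"xyz":[0.16,-0.026,0],"roll":0,"jaw":0},{"xyz":[0.185,-0.03,0],"roll":0,"jaw":0},{"xyz":[0.193,-0.032,0],"roll":0,"jaw":0},{"xyz":[0.193,-0.032,0],"roll":0,"jaw":0},{"xyz":[0.193,-0.032,0],"roll":0,"jaw":0},{"xyz":[0.193,-0.032,0],"roll":0,"jaw":0}]' 15
python3 -c "
from h import *
print(env.state()['ee_rot'],togo(501.4,-317,108))"
```

```text
time_s: 22.45
ee_pos: [475.0, -126.0, 196.9]
ee_rot: [180.0, 0.0, -91.7]
force: [1.2, -0.1, 0.5]
gripper_width: 91.3
time_s: 23.45
ee_pos: [500.9, -315.6, 197.8]
ee_rot: [-180.0, -0.0, -91.5]
force: [0.1, -1.0, -0.5]
gripper_width: 91.2
[-1.79985005e+02 -1.63441168e-04 -9.15161736e+01] [ 0.0014 -0.0005  0.0898]
```

```bash
python3 -m pendant '[{"xyz":[0.001,0,0.03],"roll":0,"jaw":0},{"xyz":[0.001,0,0.065],"roll":0,"jaw":0.1},{"xyz":[0.001,0,0.0895],"roll":0,"jaw":0.3},{"xyz":[0.001,0,0.0895],"roll":0,"jaw":0.7},{"xyz":[0.001,0,0.0895],"roll":0,"jaw":0.7},{"xyz":[0.001,0,0.0895],"roll":0,"jaw":0.7},{"xyz":[0.001,0,0.0895],"roll":0,"jaw":0.7},{"xyz":[0.001,0,0.0895],"roll":0,"jaw":0.7}]' 15
python3 -c "
from h import *
print(togo(601,25.4,114.5))"
```

```text
time_s: 24.45
ee_pos: [501.4, -317.8, 109.1]
ee_rot: [-179.9, -0.0, -91.6]
force: [0.1, 1.2, 5.8]
gripper_width: 37.7
[-0.3458 -0.0899 -0.0053]
```

```bash
python3 -m pendant '[{"xyz":[0,0,-0.015],"roll":0,"jaw":0.7},{"xyz":[0,0,-0.055],"roll":0,"jaw":0.7},{"xyz":[0,0,-0.08],"roll":0,"jaw":0.7},{"xyz":[-0.025,-0.0065,-0.08],"roll":0,"jaw":0.7},{"xyz":[-0.07,-0.018,-0.08],"roll":0,"jaw":0.7},{"xyz":[-0.125,-0.0325,-0.08],"roll":0,"jaw":0.7},{"xyz":[-0.18,-0.047,-0.08],"roll":0,"jaw":0.7},{"xyz":[-0.235,-0.061,-0.08],"roll":0,"jaw":0.7}]' 15
python3 -m pendant '[{"xyz":[-0.045,-0.012,0],"roll":0,"jaw":0.7},{"xyz":[-0.08,-0.021,0],"roll":0,"jaw":0.7},{"xyz":[-0.102,-0.027,0],"roll":0,"jaw":0.7},{"xyz":[-0.1108,-0.0289,0.005],"roll":0,"jaw":0.7},{"xyz":[-0.1108,-0.0289,0.02],"roll":0,"jaw":0.7},{"xyz":[-0.1108,-0.0289,0.045],"roll":0,"jaw":0.7},{"xyz":[-0.1108,-0.0289,0.06],"roll":0,"jaw":0.7},{"xyz":[-0.1108,-0.0289,0.065],"roll":0,"jaw":0.7}]' 15
python3 -c "
from h import *
print(togo(601,25.4,114.5))"
```

```text
time_s: 25.45
ee_pos: [568.6, -83.2, 188.3]
ee_rot: [-180.0, -0.0, -91.6]
force: [0.2, -0.3, -2.1]
gripper_width: 37.7
time_s: 26.45
ee_pos: [599.4, 24.4, 121.4]
ee_rot: [179.8, -0.0, -91.7]
force: [0.9, 0.3, -1.9]
gripper_width: 37.4
[-0.001  -0.0016  0.0069]
```

```bash
python3 -m pendant '[{"xyz":[-0.0005,-0.001,0.004],"roll":0,"jaw":0.7},{"xyz":[-0.0005,-0.001,0.0075],"roll":0,"jaw":0.7},{"xyz":[-0.0005,-0.001,0.0085],"roll":0,"jaw":0.7},{"xyz":[-0.0005,-0.001,0.0085],"roll":0,"jaw":0.7},{"xyz":[-0.0005,-0.001,0.0085],"roll":0,"jaw":0.55},{"xyz":[-0.0005,-0.001,0.0085],"roll":0,"jaw":0.35},{"xyz":[-0.0005,-0.001,0.0085],"roll":0,"jaw":0.15},{"xyz":[-0.0005,-0.001,0.0085],"roll":0,"jaw":0}]' 15
python3 -c "
from h import *
print(togo(580.2,-329.5,108))"
```

```text
time_s: 27.45
ee_pos: [601.4, 25.9, 114.5]
ee_rot: [-180.0, -0.0, -91.6]
force: [0.6, -0.2, -1.0]
gripper_width: 68.3
[0.3558 0.0113 0.0065]
```

Now to yellow: up, then across.

```bash
python3 -m pendant '[{"xyz":[0,0,-0.03],"roll":0,"jaw":0},{"xyz":[0,0,-0.08],"roll":0,"jaw":0},{"xyz":[0.04,0.0015,-0.085],"roll":0,"jaw":0},{"xyz":[0.095,0.003,-0.085],"roll":0,"jaw":0},{"xyz":[0.155,0.005,-0.085],"roll":0,"jaw":0},{"xyz":[0.215,0.007,-0.085],"roll":0,"jaw":0},{"xyz":[0.27,0.0085,-0.085],"roll":0,"jaw":0},{"xyz":[0.32,0.01,-0.085],"roll":0,"jaw":0}]' 15
python3 -m pendant '[{"xyz":[0.03,0.001,0],"roll":0,"jaw":0},{"xyz":[0.0358,0.0013,0.01],"roll":0,"jaw":0},{"xyz":[0.0358,0.0013,0.05],"roll":0,"jaw":0.1},{"xyz":[0.0358,0.0013,0.0915],"roll":0,"jaw":0.3},{"xyz":[0.0358,0.0013,0.0915],"roll":0,"jaw":0.7},{"xyz":[0.0358,0.0013,0.0915],"roll":0,"jaw":0.7},{"xyz":[0.0358,0.0013,0.0915],"roll":0,"jaw":0.7},{"xyz":[0.0358,0.0013,0.0915],"roll":0,"jaw":0.7}]' 15
python3 -c "
from h import *
print(togo(604.3,-101.4,114))"
```

```text
time_s: 28.45
ee_pos: [582.0, -295.8, 199.4]
ee_rot: [-180.0, -0.0, -91.6]
force: [1.6, -0.4, 0.3]
gripper_width: 91.1
time_s: 29.45
ee_pos: [581.0, -329.5, 109.8]
ee_rot: [-179.8, -0.0, -91.6]
force: [-0.1, 1.5, 4.3]
gripper_width: 37.2
[-0.2287 -0.0169 -0.0043]
```

```bash
python3 -m pendant '[{"xyz":[0,0,-0.015],"roll":0,"jaw":0.7},{"xyz":[0,0,-0.045],"roll":0,"jaw":0.7},{"xyz":[-0.025,-0.002,-0.05],"roll":0,"jaw":0.7},{"xyz":[-0.07,-0.005,-0.05],"roll":0,"jaw":0.7},{"xyz":[-0.12,-0.009,-0.05],"roll":0,"jaw":0.7},{"xyz":[-0.17,-0.0125,-0.05],"roll":0,"jaw":0.7},{"xyz":[-0.21,-0.0155,-0.05],"roll":0,"jaw":0.7},{"xyz":[-0.2287,-0.0167,-0.05],"roll":0,"jaw":0.7}]' 15
python3 -m pendant '[{"xyz":[0,0,0],"roll":0,"jaw":0.7},{"xyz":[0,0,0.01],"roll":0,"jaw":0.7},{"xyz":[0,0,0.025],"roll":0,"jaw":0.7},{"xyz":[0,0,0.035],"roll":0,"jaw":0.7},{"xyz":[0,0,0.035],"roll":0,"jaw":0.7},{"xyz":[0,0,0.035],"roll":0,"jaw":0.7},{"xyz":[0,0,0.035],"roll":0,"jaw":0.7},{"xyz":[0,0,0.035],"roll":0,"jaw":0.7}]' 15
python3 -c "
from h import *
print(togo(604.3,-101.4,114))"
```

```text
time_s: 30.45
ee_pos: [602.5, -98.2, 157.7]
ee_rot: [179.9, 0.0, -91.4]
force: [-0.2, -1.0, -1.7]
gripper_width: 37.6
time_s: 31.45
ee_pos: [603.4, -101.4, 123.4]
ee_rot: [-179.9, -0.0, -91.6]
force: [-0.0, 0.3, -1.5]
gripper_width: 37.9
[-0.     -0.0008  0.0094]
```

```bash
python3 -m pendant '[{"xyz":[0,-0.0005,0.004],"roll":0,"jaw":0.7},{"xyz":[0,-0.0005,0.008],"roll":0,"jaw":0.7},{"xyz":[0,-0.0005,0.009],"roll":0,"jaw":0.7},{"xyz":[0,-0.0005,0.009],"roll":0,"jaw":0.7},{"xyz":[0,-0.0005,0.009],"roll":0,"jaw":0.55},{"xyz":[0,-0.0005,0.009],"roll":0,"jaw":0.35},{"xyz":[0,-0.0005,0.009],"roll":0,"jaw":0.15},{"xyz":[0,-0.0005,0.009],"roll":0,"jaw":0}]' 15
python3 -c "
from h import *
print(togo(423.8,-303.3,108))"
```

```text
time_s: 32.45
ee_pos: [603.6, -101.4, 113.7]
ee_rot: [180.0, -0.0, -91.6]
force: [0.7, -1.0, -1.0]
gripper_width: 68.1
[0.2068 0.1741 0.0058]
```

```bash
python3 -m pendant '[{"xyz":[0,0,-0.03],"roll":0,"jaw":0},{"xyz":[0,0,-0.08],"roll":0,"jaw":0},{"xyz":[0.03,0.025,-0.085],"roll":0,"jaw":0},{"xyz":[0.07,0.059,-0.085],"roll":0,"jaw":0},{"xyz":[0.115,0.097,-0.085],"roll":0,"jaw":0},{"xyz":[0.16,0.135,-0.085],"roll":0,"jaw":0},{"xyz":[0.195,0.164,-0.085],"roll":0,"jaw":0},{"xyz":[0.2065,0.174,-0.085],"roll":0,"jaw":0}]' 15
python3 -m pendant '[{"xyz":[0,0,0],"roll":0,"jaw":0},{"xyz":[0,0,0.02],"roll":0,"jaw":0},{"xyz":[0,0,0.055],"roll":0,"jaw":0.1},{"xyz":[0,0,0.0905],"roll":0,"jaw":0.3},{"xyz":[0,0,0.0905],"roll":0,"jaw":0.7},{"xyz":[0,0,0.0905],"roll":0,"jaw":0.7},{"xyz":[0,0,0.0905],"roll":0,"jaw":0.7},{"xyz":[0,0,0.0905],"roll":0,"jaw":0.7}]' 15
python3 -c "
from h import *
print(togo(535.4,-40.2,114))"
```

```text
time_s: 33.45
ee_pos: [422.4, -304.4, 199.0]
ee_rot: [180.0, -0.0, -91.8]
force: [0.0, -0.8, 0.2]
gripper_width: 91.2
time_s: 34.45
ee_pos: [424.8, -303.2, 109.7]
ee_rot: [-179.9, -0.1, -91.6]
force: [0.3, 1.1, 3.5]
gripper_width: 37.2
[-0.266  -0.1032 -0.0043]
```

```bash
python3 -m pendant '[{"xyz":[0,0,-0.015],"roll":0,"jaw":0.7},{"xyz":[0,0,-0.045],"roll":0,"jaw":0.7},{"xyz":[-0.025,-0.01,-0.055],"roll":0,"jaw":0.7},{"xyz":[-0.07,-0.027,-0.055],"roll":0,"jaw":0.7},{"xyz":[-0.12,-0.0465,-0.055],"roll":0,"jaw":0.7},{"xyz":[-0.17,-0.066,-0.055],"roll":0,"jaw":0.7},{"xyz":[-0.22,-0.085,-0.055],"roll":0,"jaw":0.7},{"xyz":[-0.25,-0.097,-0.055],"roll":0,"jaw":0.7}]' 15
python3 -m pendant '[{"xyz":[-0.012,-0.005,0],"roll":0,"jaw":0.7},{"xyz":[-0.016,-0.006,0],"roll":0,"jaw":0.7},{"xyz":[-0.016,-0.006,0.01],"roll":0,"jaw":0.7},{"xyz":[-0.016,-0.006,0.03],"roll":0,"jaw":0.7},{"xyz":[-0.016,-0.006,0.04],"roll":0,"jaw":0.7},{"xyz":[-0.016,-0.006,0.04],"roll":0,"jaw":0.7},{"xyz":[-0.016,-0.006,0.04],"roll":0,"jaw":0.7},{"xyz":[-0.016,-0.006,0.04],"roll":0,"jaw":0.7}]' 15
python3 -c "
from h import *
print(togo(535.4,-40.2,114))"
```

```text
time_s: 35.45
ee_pos: [528.8, -53.6, 164.6]
ee_rot: [-179.9, 0.0, -91.5]
force: [-0.3, -0.8, -1.7]
gripper_width: 37.6
time_s: 36.45
ee_pos: [534.8, -40.1, 124.1]
ee_rot: [-179.9, -0.0, -91.6]
force: [-0.2, -0.7, -1.4]
gripper_width: 37.5
[ 0.0001 -0.0006  0.0101]
```

Lower, release, then back off up and away to check.

```bash
python3 -m pendant '[{"xyz":[0,-0.0005,0.004],"roll":0,"jaw":0.7},{"xyz":[0,-0.0005,0.008],"roll":0,"jaw":0.7},{"xyz":[0,-0.0005,0.009],"roll":0,"jaw":0.7},{"xyz":[0,-0.0005,0.009],"roll":0,"jaw":0.7},{"xyz":[0,-0.0005,0.009],"roll":0,"jaw":0.55},{"xyz":[0,-0.0005,0.009],"roll":0,"jaw":0.35},{"xyz":[0,-0.0005,0.009],"roll":0,"jaw":0.15},{"xyz":[0,-0.0005,0.009],"roll":0,"jaw":0}]' 15
python3 -m pendant '[{"xyz":[0,0,-0.03],"roll":0,"jaw":0},{"xyz":[0,0,-0.08],"roll":0,"jaw":0},{"xyz":[0.03,0.02,-0.1],"roll":0,"jaw":0},{"xyz":[0.08,0.04,-0.1],"roll":0,"jaw":0},{"xyz":[0.13,0.06,-0.1],"roll":0,"jaw":0},{"xyz":[0.19,0.08,-0.1],"roll":0,"jaw":0},{"xyz":[0.25,0.1,-0.1],"roll":0,"jaw":0},{"xyz":[0.3,0.1,-0.1],"roll":0,"jaw":0}]' 15
python3 - <<'E'
from h import *
p,d,P=cloud('top'); H=hsv(p); Z=P[...,2]; h,s=H[...,0],H[...,1]; cv2.imwrite('pics/top6.png',p)
for c,mm,xy in(('red',((h<8)|(h>172)),(601,25.4)),('yel',(h>22)&(h<35),(604.3,-101.4)),('blu',(h>100)&(h<130),(535.4,-40.2))):
    q=P[mm&(s>120)&(Z<148)&(Z>139)&(np.hypot(P[...,0]-xy[0],P[...,1]-xy[1])<40)]
    c0,r=cv2.minEnclosingCircle(q[:,:2].astype(np.float32)); print(c,np.round(c0,1),round(r,1),np.median(q[:,2]),'off',np.round(np.array(c0)-xy,1))
m=(Z>44)&(Z<60)&(np.hypot(P[...,0]-513,P[...,1]-316)<40); print([np.round(x,1) for x in cv2.minAreaRect(P[m][:,:2].astype(np.float32))])
E
```

```text
time_s: 37.45
ee_pos: [534.8, -40.0, 114.3]
ee_rot: [180.0, -0.0, -91.6]
force: [0.3, -0.4, -0.1]
gripper_width: 68.0
time_s: 38.45
ee_pos: [425.0, -338.9, 214.7]
ee_rot: [-180.0, -0.0, -91.7]
force: [0.3, 0.0, 1.2]
gripper_width: 91.0
red [600.6  25.1] 18.5 143.5639488171347 off [-0.4 -0.3]
yel [ 602.4 -101.2] 18.9 143.74040198622254 off [-1.9  0.2]
blu [533.8 -41.2] 18.4 143.72437877766197 off [-1.6 -1. ]
[array([514.1, 315.2]), array([27.8, 40. ]), np.float64(88.8)]
```

View pics/top6.png

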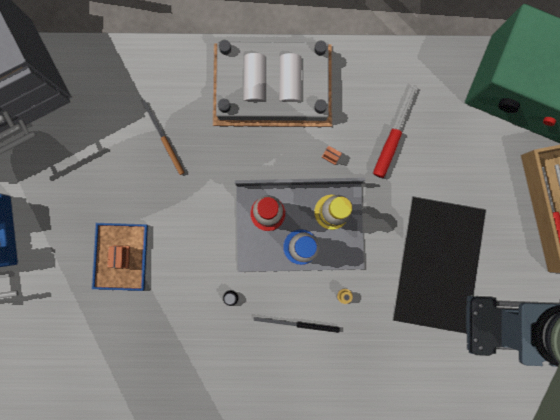

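The final picture shows the red (268,210), yellow (338,208) and blue (301,246) cans upright on their own discs, the insert in the tray at (120,257), and the arm clear.

```bash
python3 -c "
from workcell import env
print(env.job_done())"
```

```text
the job is handed in; nothing more can be done
None
```

The job is done and handed in at about 38 s of the 131 s allowed. I moved yellow, blue and red to the mat, then set the larger copper insert on the cork. After that I put red, yellow and blue back on their own discs.

- **Cans:** the last top-camera check put all three within 2 mm of their disc centres. Their caps were at 143.6–143.7 mm against an expected 144 mm, so they stand upright.
- **Insert:** it is within about 2 mm of the tray's centre and about 1° off its long axis. The arm was clear of everything.
- **Corrected on the way:** I first lowered the insert about 7 mm off because I had read its position while the arm was still moving. I noticed before letting go and corrected it.
- **Disagreement:** the insert stood about 3 mm in y from the midpoint of the red and yellow discs. I used the insert's own measured position and its 4.5° turn for the grip.

No check failed at the end. The hand-in itself gives no verdict.

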